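# Pin a picture-frame corner and show its joint to the inspection camera

## Robot

A 6-joint arm with a two-finger parallel gripper is mounted at the origin on the work surface. World frame = base frame: x ahead of the robot, y to its left, z up, the work surface at z = 0. Lengths are in m, angles in rad, forces in N, time in s.
With the tool pointing down it reaches from about 0.35 to 0.775 m from the base axis. Payload 7.3 kg.
Tool frame: the origin (TCP) lies on the centre line of the jaws, within the pads' length; the fingertips stand 11 mm ahead of it and the grasp point (between the pads) lies 8 mm behind it; y points along the fingers, z is the direction in which the jaws open and shut, and the axes are right-handed (so a half turn about y gives the same grasp; the last joint's range is limited). The gripper opens to 92 mm and grips with 3 to 60 N. Pads are 19 mm wide; open, the fingers measure 130 mm over their backs; the gripper's body (75 mm by 190 mm) begins 47 mm behind the grasp point.
Start: joints at [1.026, 0.342, 1.524, -0, 1.275, -0.146], TCP at [0.204, 0.484, 0.238] pointing down, gripper open.
Joint ranges: [-2.53, 2.53], [-0.77, 2.02], [0.04, 2.7], [-1, 4.14], [0.28, 2.66], [-3.11, 3.11]. Speed limits (rad/s): [2.57, 2.57, 3.14, 3.14, 3.14, 3.14].

## Interface

Orientations are given as [roll, pitch, yaw] about the fixed x, y, z axes, in that order (R = Rz(yaw) Ry(pitch) Rx(roll)).
In Python, from cell import robot, cams gives the robot as it stands.
- The arm moves only by the tool apply_moves, never from a script. Its argument "plan" is a list of rows, each a list of 7 numbers: the shift along the tool's x, y, z in m, then the turn, a rotation vector about the tool's x, y, z in degrees, then the gripper command: -1 is fully open, 1 is shut, values between are in proportion. A call has exactly 5 rows; each row is the pose to reach, as a shift and turn from the pose commanded when the call began, along the tool's axes at that moment; what a row does not reach only later rows make up. A row lasts 1/8 s, in which the tool goes at most 62.5 mm and 10.7 degrees, less where a joint would pass 70% of its speed; a pose out of reach is approached as far as the arm can. A call with a gripper value outside its range is refused whole. The fingers move at their own pace and stop on an object; "squeeze" is the grip in N (left out, the last holds). Time passes only in rows, so rows that repeat a pose let the fingers close, or fill a call up. It gives the time, the measured TCP pose, the force and the opening at its end, in the units of the state.
- robot.observe(): the state, without advancing time (a new reading comes with each control period).
- cams.read_camera(name): name is "scene" or "top" or "wrist"; returns the picture (384x512x3 uint8, blue, green, red); there is no depth.
- cams.calibration(name): a dict with "fx", "fy", "cx", "cy" (pixels), "extrinsics" (4x4, takes a point from world to camera coordinates); the wrist camera has in their place "T_tool_cam" (4x4, takes a point from camera to tool coordinates, whose origin is the TCP and whose axes are the tool frame's). Camera axes: x right, y up, looking along -z (the intrinsics and any distortion apply to the point x, -y, -z); pixel columns grow to the right and rows downward; lengths in m; the calibration is good to about 2 mm. The wrist camera is an equidistant fisheye: a pixel r from the principal point sees the ray r / f radians off the axis. A picture is of the moment at which its call begins: read the wrist's pose just before it. calibration takes no time and is no camera call.
- robot.hand_in(): hands the job in, once; it reports no verdict.
The state is a dict: "time": time; "qpos": joint angles; "qvel": joint speeds; "joint_efforts": joint torques, N m; "tool_pos": TCP position; "tool_rot": TCP orientation; "contact_force": force on the tool from outside, world axes, zero at the start; "torque": the same for the moment, N m; "opening": finger opening in m.
Only numpy, scipy, OpenCV 4.12 (cv2) and the standard library are available. Lean on these libraries where they do the work, as an engineer would, in place of code of your own. Each camera call takes 0.05 s, during which the arm holds its last target. There are 200 camera calls.

## Task

With the brown frame corner still lying in the blue machine, press the yellow pedal down to its stop, keep it there for a moment so that the wedge is driven, and let the pedal come up again. Then lift the corner out by one leg and hold it in the air, face up and level, with the underside of its mitre joint centred 100 mm above the lens of the upward-looking camera and its outer point turned the way the yellow chevron points; finish while still holding it there, steady. Keep the gripper and the corner from touching the camera, and leave the other things on the table where they are.

Things in the scene. Friction and masses are not known exactly. Their poses are not given: they have to be found in the camera images.
- corner: Brown wooden picture-frame corner, thin brass line on its face: an L of two legs, each 140 mm long outside, 26 wide, 22 thick, 100 g. Origin: middle of the mitre joint, on the underside. z up through the face; x along the mitre to the outer point, 18 mm away; left leg runs along (-0.707, 0.707, 0), right leg (-0.707, -0.707, 0). Starts face up on the blue machine's bed, 1 mm off its V fence.
- leg_left (a point): A good place to grip the corner: middle of the left leg's width and thickness, 98 mm from the outer point along the leg; in the corner's frame at (-60.1, +60.1, +11) mm. Same axes as the corner; the fingers close across the leg, along (0.707, 0.707, 0) of the corner.
- leg_right (a point): The same on the right leg, in the corner's frame at (-60.1, -60.1, +11) mm; the fingers close along (0.707, -0.707, 0) of the corner.
- underpinner: Fixed blue machine that drives wedges into frame corners. Origin under it on the table. Steel bed 130 x 84 mm, 45 mm high, x -60 to 70; V fence pointing to +x, 16 mm above the bed, along the first 52 mm of each leg; housing x 85 to 195, y +-75, 105 mm high. The legs overhang the bed. A rubber clamp 18 mm wide, 17 high on the bed inside the V moves 12 mm with the pedal, not touching the work.
- seat (a point): Where the origin of the corner lies in the machine: on the bed, 45 mm above the table, 31.6 mm to +x of the machine's origin. Same axes as the machine.
- pedal_base: Grey base of the pedal, fixed, 160 x 100 mm. Origin under its centre on the table. Its x points from the free end of the pedal to the hinge. The hinge line runs along its y at x = +60 mm, 38 mm above the table. It stands on one side of the blue machine, the camera on the other, either way round.
- pedal (a joint): Angle of the yellow pedal in rad: 0 at rest (free end up), 0.24 pressed down to its stop. A spring returns it; pressing at the pad takes about 3 N to start and 10 N at the stop.
- pedal_pad (a point): Middle of the black rubber tread on top of the yellow pedal, 90 mm from the hinge, near the free end: the place to press. At rest about 67 mm above the table, at the stop about 45 mm. The pedal plate is 125 x 78 mm, slopes up to its free end by 0.25 rad at rest and is level when down.
- camera: Fixed black inspection camera looking straight up: box 110 x 110 x 48 mm with a white light ring (54 mm across, top at 56 mm) and the lens in its middle (36 mm across, top at 60 mm). Origin under its centre on the table. A yellow chevron (two bars at a right angle) on its top points to its +x.
- lens (a point): Centre of the camera's lens glass, 60 mm above the table, on the camera's z axis. Same axes as the camera.
- white_corner: Bystander, leave alone: white picture-frame corner, legs 100 mm long, 30 mm wide, 18 mm thick, lying loose near the robot. Origin on its underside.
- black_corner: Bystander, leave alone: black picture-frame corner, legs 110 mm long, 22 mm wide, 20 mm thick. Origin on its underside.
- tumbler: Bystander, leave alone: empty glass tumbler, 68 mm across, 85 mm high. Origin on its underside.
- tape_roll: Bystander, leave alone: black roll of tape lying flat, 96 mm across, 25 mm high. Origin on its underside.
- glue_bottle: Bystander, leave alone: white glue bottle with orange cap, 60 mm across, 170 mm high. Origin on its underside.
- wedge_box: Bystander, leave alone: cardboard box of wedges, 70 x 100 x 45 mm. Origin on its underside.
- screwdriver: Bystander, leave alone: screwdriver lying on the table. Origin on its underside.

How it is judged:
By the outcome, as a careful person would: the job done as asked, in the order asked, and still so for the second after the job is handed in, while the arm keeps its last pose, push and grip.
It also fails if it takes over 50 s, if anything falls off the work surface, if the arm or the gripper's body presses on something with over 40 N, if the wrist force passes 120 N, or if a joint passes its speed limit or range.

## Working session

There is one attempt and no reset: what is moved stays moved. The work goes in short steps, Python scripts to look and compute and a tool call to move; the robot and the scene stay as the last step left them, time stands still between calls to the robot, and variables do not carry over. Pictures are saved under pics/ and viewed, about 8 in all and at most 12, crops included, and the job is handed in when it is done.

Besides the shell and the picture viewer there is one more tool, called after ">>>" by a JSON object that holds its "name" and its "arguments", one argument or row to a line. apply_moves: Moves the arm, as the interface text tells. Its arguments: {"type":"object","properties":{"plan":{"type":"array","items":{"type":"array","items":{"type":"number"}}},"squeeze":{"type":"number"}},"required":["plan"]}

```bash
mkdir -p pics; ls; python3 - <<'E'
from cell import robot,cams
import cv2,numpy as np
for n in ["scene","top"]:
    im=cams.read_camera(n); cv2.imwrite(f"pics/{n}0.png",im)
    c=cams.calibration(n); print(n,{k:np.round(v,4).tolist() for k,v in c.items()})
print(robot.observe()); c=cams.calibration("wrist");print({k:np.round(v,4).tolist() for k,v in c.items()})
E
```

```text
pics
scene {'fx': 383.3361, 'fy': 383.3361, 'cx': 252.7849, 'cy': 192.1889, 'extrinsics': [[-0.2734, 0.9617, -0.0199, 0.1682], [-0.6462, -0.1682, 0.7444, 0.3126], [0.7125, 0.2164, 0.6675, -1.6375], [0.0, 0.0, 0.0, 1.0]]}
top {'fx': 431.3419, 'fy': 431.3419, 'cx': 250.6593, 'cy': 188.799, 'extrinsics': [[0.0026, -0.9999, -0.0141, 0.0007], [0.9921, 0.0008, 0.1257, -0.5541], [-0.1257, -0.0143, 0.992, -1.3516], [0.0, 0.0, 0.0, 1.0]]}
{'time': 0.1, 'qpos': array([ 1.02598161e+00,  3.42673061e-01,  1.52491715e+00,  1.60200831e-05,
        1.27542265e+00, -1.45998333e-01]), 'qvel': array([-0.00010693, -0.00090826, -0.00342264, -0.00106198, -0.00227827,
       -0.00012909]), 'joint_efforts': array([ 1.45955510e-03, -4.32003844e+01, -2.44694495e+01,  7.20569445e-02,
        5.24975604e-02, -2.57910284e-05]), 'tool_pos': array([0.20366187, 0.48350493, 0.23710559]), 'tool_rot': array([-1.57219920e+00,  2.21768750e-04, -3.98821218e-01]), 'contact_force': array([-0.19065005, -0.34147644, -0.25551521]), 'torque': array([ 0.00738838, -0.01885495,  0.03540741]), 'opening': 0.09152047462074761}
{'fx': 297.3186, 'fy': 297.3186, 'cx': 252.8378, 'cy': 190.7396, 'T_tool_cam': [[-0.0, -0.9624, -0.2718, -0.0726], [0.0003, 0.2718, -0.9624, -0.1468], [1.0, -0.0001, 0.0003, -0.0007], [0.0, 0.0, 0.0, 1.0]]}
```

View pics/top0.png

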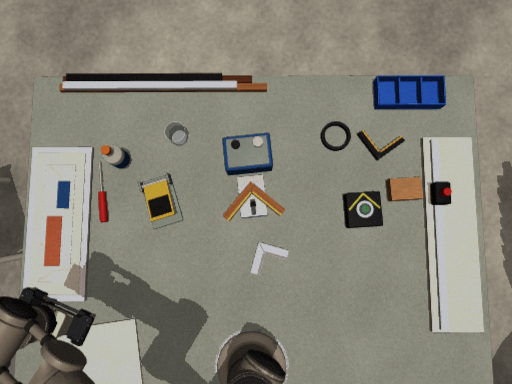

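View pics/scene0.png

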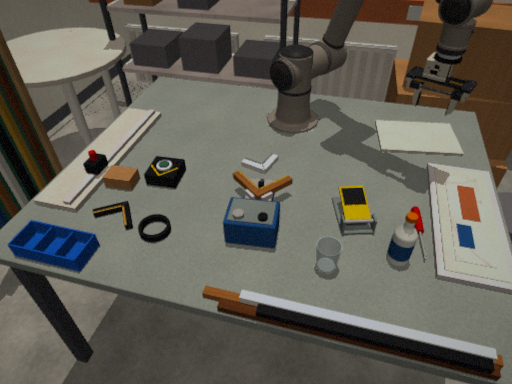

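The top view shows the machine at (248,155) with the brown corner at (253,195). The pedal is on the left at (160,202), with its pad towards the robot. The camera is at (364,209), and its chevron points up the image. The scene view agrees.

```bash
cat > h.py <<'E'
from cell import robot,cams
import cv2,numpy as np
from scipy.spatial.transform import Rotation as Rn
def toolT():
    s=robot.observe(); T=np.eye(4); T[:3,:3]=Rn.from_euler('xyz',s['tool_rot']).as_matrix(); T[:3,3]=s['tool_pos']; return T
def camT(n):
    c=cams.calibration(n)
    return toolT()@np.array(c['T_tool_cam']) if n=='wrist' else np.linalg.inv(c['extrinsics'])
def rays(n,px):
    c=cams.calibration(n); px=np.atleast_2d(px).astype(float)
    u=(px[:,0]-c['cx'])/c['fx']; v=(px[:,1]-c['cy'])/c['fy']
    if n=='wrist':
        r=np.hypot(u,v)+1e-12; d=np.c_[np.sin(r)*u/r,-np.sin(r)*v/r,-np.cos(r)]
    else: d=np.c_[u,-v,-np.ones(len(u))]
    return d
def onplane(n,px,z,T=None):
    T=camT(n) if T is None else T
    d=rays(n,px)@T[:3,:3].T; o=T[:3,3]
    return o+d*((z-o[2])/d[:,2])[:,None]
def proj(n,P,T=None):
    T=camT(n) if T is None else T
    c=cams.calibration(n); p=(np.atleast_2d(P)-T[:3,3])@T[:3,:3]
    x,y,z=p[:,0],-p[:,1],-p[:,2]; r=np.hypot(x,y)+1e-12
    k=np.arctan2(r,z)/r if n=='wrist' else 1/z
    return np.c_[c['cx']+c['fx']*x*k,c['cy']+c['fy']*y*k]
def blobs(im,lo,hi,amin=20):
    m=cv2.inRange(cv2.cvtColor(im,cv2.COLOR_BGR2HSV),lo,hi)
    n,l,s,c=cv2.connectedComponentsWithStats(m)
    return [(s[i],c[i],l==i) for i in range(1,n) if s[i][4]>=amin]
def view(n,name,box,k):
    T=camT(n); im=cams.read_camera(n); x,y,w,h=box
    cv2.imwrite(f'pics/{name}.png',cv2.resize(im[y:y+h,x:x+w],None,fx=k,fy=k,interpolation=cv2.INTER_CUBIC)); cv2.imwrite(f'pics/{name}_raw.png',im); np.save(f'pics/{name}.npy',T)
    return im,T
E
python3 - <<'E'
from h import *
im=cv2.imread('pics/top0.png')
for nm,lo,hi,z in [("yellow",(20,150,120),(35,255,255),.055),("brown",(8,120,60),(19,255,255),.067),("white",(0,0,190),(179,40,255),.056)]:
    for s,c,m in blobs(im,lo,hi,12):
        x,y,w,h,a=s
        if 90<y<270 and 120<x<410: print(nm,s,c.round(1),onplane('top',c,z).round(4)[0])
cv2.imwrite('pics/c1.png',cv2.resize(im[110:290,130:400],None,fx=2.95,fy=2.95,interpolation=cv2.INTER_CUBIC))
E
```

```text
yellow [144 181  30  40 457] [157.5 196.5] [0.5268 0.2967 0.055 ]
yellow [228 192  23  28  69] [239.  205.7] [0.4977 0.0381 0.055 ]
yellow [252 192  29  23  72] [266.3 203. ] [ 0.5065 -0.0482  0.055 ]
yellow [349 193  31  17  80] [363.5 200.6] [ 0.5144 -0.3536  0.055 ]
brown [364 134  38  18 107] [383.7 143.4] [ 0.6955 -0.42    0.067 ]
brown [390 177  33  24 688] [405.7 188.5] [ 0.5514 -0.4834  0.067 ]
brown [223 183  62  36 494] [252.  199.8] [ 0.5155 -0.003   0.067 ]
white [255 138   5   8  30] [257.4 141.7] [ 0.7037 -0.02    0.056 ]
white [238 176  26  17 212] [250.7 181.8] [0.5738 0.0011 0.056 ]
white [241 196  26  21 249] [253.1 208.1] [ 0.4902 -0.0066  0.056 ]
white [357 202  16  15  52] [364.6 209. ] [ 0.4879 -0.3562  0.056 ]
white [251 245  12  29 157] [256.9 260. ] [ 0.3289 -0.0186  0.056 ]
white [261 244  27  13 155] [274.4 249.9] [ 0.3601 -0.0729  0.056 ]
```

View pics/c1.png

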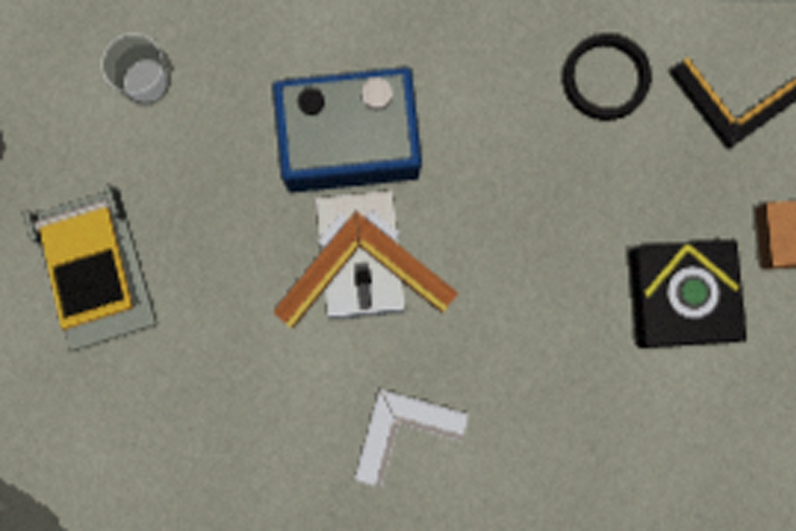

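In the crop, the black pad's centre is at about (91,283), which is (161,206) in the full picture. The pedal is yawed about +13°. The corner apex is at about (358,212), pointing away from the robot, and the chevron apex is at about (687,246).

```bash
cat >> h.py <<'E'
def delta(pos,yaw,tilt=0):
    T=toolT(); R=Rn.from_euler('xyz',[-np.pi/2,0,yaw]).as_matrix()
    print('shift',(T[:3,:3].T@(np.array(pos)-T[:3,3])).round(4),'rotvec deg',Rn.from_matrix(T[:3,:3].T@R).as_rotvec(degrees=True).round(2))
E
python3 - <<'E'
from h import *
f=lambda x,y:[130+x/2.95,110+y/2.95]
P=onplane('top',[f(91,283)],.067)[0]; print('pad',P)
a=onplane('top',[f(40,222),f(64,326),f(109,207),f(131,305)],.055); print(np.degrees([np.arctan2(*(a[0]-a[1])[[1,0]]),np.arctan2(*(a[2]-a[3])[[1,0]])]))
print('cam', onplane('top',[f(694,292)],.06)[0])
b=onplane('top',[f(358,212)],.067)[0]; print('apex',b)
delta([P[0]-.05,P[1]-.01,.22],.23)
E
```

```text
pad [0.49572078 0.28245309 0.067     ]
[14.76368826 14.0311567 ]
cam [ 0.4876569 -0.3571216  0.06     ]
apex [ 0.57205818 -0.00096505  0.067     ]
shift [ 0.305   0.0172 -0.1005] rotvec deg [  0.07 -36.03  -0.04]
```

>>> {"name": "apply_moves", "arguments": {
  "plan": [
    [0.06, 0.0, -0.02, 0, -9, 0, 1],
    [0.12, 0.005, -0.04, 0, -18, 0, 1],
    [0.18, 0.01, -0.06, 0, -27, 0, 1],
    [0.24, 0.015, -0.08, 0, -36, 0, 1],
    [0.3, 0.017, -0.1, 0, -36, 0, 1]
  ],
  "squeeze": 30
}}

```text
time: 0.72
tool_pos: [0.4331, 0.282, 0.2208]
tool_rot: [-1.571, 0.001, 0.232]
contact_force: [1.3, 1.8, 0.3]
opening: 0.0464
```

```bash
python3 - <<'E'
from h import *
im,T=view('wrist','w1',(0,0,512,384),1.5)
s=robot.observe(); print(s['time'],s['tool_pos'],s['tool_rot'],s['opening'],s['contact_force'])
E
```

```text
0.775 [0.43852821 0.27698669 0.2203859 ] [-1.57454658 -0.0019517   0.22625442] 0.04270969544836224 [ 4.74690072 -4.53630136  0.13925078]
```

View pics/w1.png

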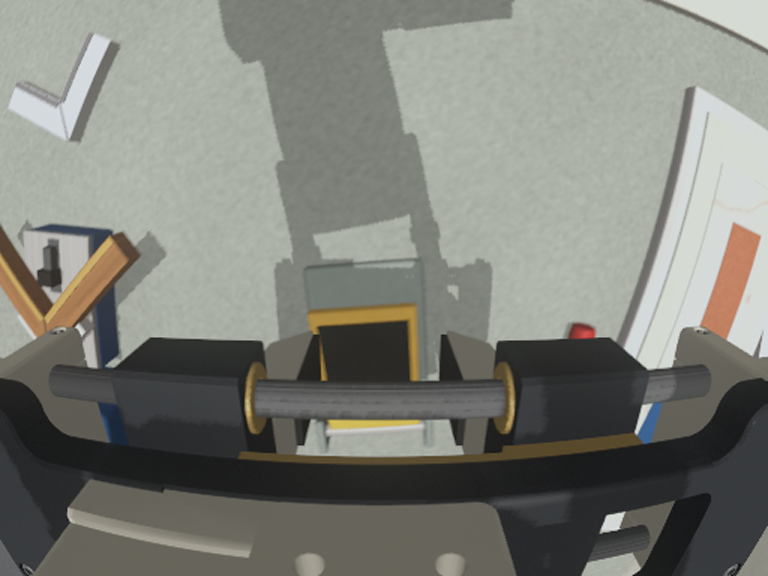

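The wrist view shows the pedal between the jaws. The plate's free edge runs from (310,313) to (415,305) and the pad's near edge from (319,327) to (407,320), both at 1.5x. The jaws are still closing.

```bash
python3 - <<'E'
from h import *
T=np.load('pics/w1.npy')
q=lambda l:np.array(l)/1.5
e=onplane('wrist',q([(310,313),(415,305)]),.074,T);p=onplane('wrist',q([(319,327),(407,320)]),.071,T)
print(e,p)
for a in(e,p):
    d=a[1]-a[0]; print('width',np.linalg.norm(d),'yaw',np.degrees(np.arctan2(d[1],d[0]))-90, a.mean(0))
yaw=np.radians(14)
u=np.array([np.cos(yaw),np.sin(yaw)])
print('pad est from edge', e.mean(0)[:2]+u*.034)
delta([.4957,.2825,.10],yaw)
E
```

```text
[[0.47301278 0.24038939 0.074     ]
 [0.45029242 0.31051059 0.074     ]] [[0.48306568 0.24842606 0.071     ]
 [0.46331558 0.30828165 0.071     ]]
width 0.07371022746336729 yaw 17.953131656453863 [0.4616526  0.27544999 0.074     ]
width 0.06302981599577125 yaw 18.260944822690007 [0.47319063 0.27835386 0.071     ]
pad est from edge [0.49464265 0.28367534]
shift [ 0.0567  0.1205 -0.007 ] rotvec deg [ 0.22 -1.04  0.11]
```

>>> {"name": "apply_moves", "arguments": {
  "plan": [
    [0.025, 0.03, -0.003, 0, -1, 0, 1],
    [0.05, 0.07, -0.007, 0, -2, 0, 1],
    [0.055, 0.115, -0.007, 0, -2, 0, 1],
    [0.055, 0.12, -0.007, 0, -2, 0, 1],
    [0.055, 0.12, -0.007, 0, -2, 0, 1]
  ]
}}

```text
time: 1.4
tool_pos: [0.4872, 0.2895, 0.102]
tool_rot: [-1.571, -0.0, 0.265]
contact_force: [0.0, -0.1, 0.6]
opening: 0.0007
```

```bash
python3 - <<'E'
from h import *
s=robot.observe(); print(s['time'],s['tool_pos'],s['tool_rot'],s['opening'],s['contact_force'])
delta([.4955,.283,.056],np.radians(15))
E
```

```text
1.4 [0.48720947 0.28945677 0.10197244] [-1.57066274e+00 -2.12411599e-04  2.64605328e-01] 0.0006543694864470851 [ 0.04387609 -0.06524441  0.57193149]
shift [ 0.0063  0.046  -0.0084] rotvec deg [-0.01  0.16  0.01]
```

>>> {"name": "apply_moves", "arguments": {
  "plan": [
    [0.006, 0.012, -0.008, 0, 0, 0, 1],
    [0.006, 0.022, -0.008, 0, 0, 0, 1],
    [0.006, 0.032, -0.008, 0, 0, 0, 1],
    [0.006, 0.04, -0.008, 0, 0, 0, 1],
    [0.006, 0.044, -0.008, 0, 0, 0, 1]
  ]
}}

```text
time: 2.02
tool_pos: [0.4938, 0.2825, 0.057]
tool_rot: [-1.571, 0.003, 0.265]
contact_force: [-5.3, -2.8, 9.5]
opening: 0.0002
```

>>> {"name": "apply_moves", "arguments": {
  "plan": [
    [0, 0.001, 0, 0, 0, 0, 1],
    [0, 0.002, 0, 0, 0, 0, 1],
    [0, 0.003, 0, 0, 0, 0, 1],
    [0, 0.003, 0, 0, 0, 0, 1],
    [0, 0.003, 0, 0, 0, 0, 1]
  ]
}}

```text
time: 2.65
tool_pos: [0.4938, 0.2825, 0.0562]
tool_rot: [-1.571, 0.002, 0.265]
contact_force: [-9.6, -5.5, 23.1]
opening: 0.0
```

The force has jumped to 23 N and z has stalled at 56 mm, so the pedal is at its stop. I'll hold it there a little longer.

>>> {"name": "apply_moves", "arguments": {
  "plan": [
    [0, 0, 0, 0, 0, 0, 1],
    [0, 0, 0, 0, 0, 0, 1],
    [0, 0, 0, 0, 0, 0, 1],
    [0, 0, 0, 0, 0, 0, 1],
    [0, 0, 0, 0, 0, 0, 1]
  ]
}}

```text
time: 3.28
tool_pos: [0.4938, 0.2825, 0.0562]
tool_rot: [-1.571, 0.002, 0.265]
contact_force: [-10.0, -6.3, 24.4]
opening: 0.0003
```

```bash
python3 - <<'E'
from h import *
im=cams.read_camera('scene'); cv2.imwrite('pics/s_press.png',im)
E
```

>>> {"name": "apply_moves", "arguments": {
  "plan": [
    [0, -0.008, 0, 0, 0, 0, 1],
    [0, -0.02, 0, 0, 0, 0, 1],
    [0, -0.04, 0, 0, 0, 0, 1],
    [0, -0.09, 0, 0, 0, 0, 1],
    [0, -0.15, 0, 0, 0, 0, 1]
  ]
}}

```text
time: 3.95
tool_pos: [0.4943, 0.2828, 0.2044]
tool_rot: [-1.571, 0.003, 0.264]
contact_force: [0.8, 1.3, -0.2]
opening: 0.0003
```

```bash
python3 - <<'E'
from h import *
s=robot.observe(); print(s['tool_pos'],s['contact_force'])
a=cv2.imread('pics/s_press.png');b=cams.read_camera('scene');o=cv2.imread('pics/scene0.png')
cv2.imwrite('pics/ped.png',np.hstack([cv2.resize(i[150:270,230:400],None,fx=1.55,fy=1.55,interpolation=cv2.INTER_CUBIC) for i in(o,a,b)]))
# approach pose: 75 mm off leg_left for a first look
delta([.44,.06,.22],np.radians(-43))
E
```

```text
[0.49425712 0.28277774 0.20438485] [ 0.83666215  1.3408702  -0.18771874]
shift [-0.1143 -0.0078 -0.2014] rotvec deg [-0.43 58.17  0.57]
```

View pics/ped.png

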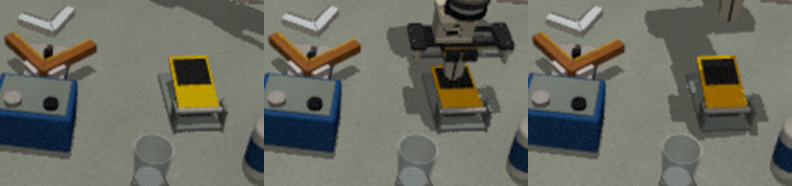

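The pedal was visibly down during the press (middle panel) and is up again now (right panel), and the corner is still seated. Next I'll go to a viewing pose beside the left leg.

>>> {"name": "apply_moves", "arguments": {
  "plan": [
    [-0.02, -0.005, -0.03, 0, 10, 0, -0.1],
    [-0.04, -0.01, -0.06, 0, 20, 0, -0.1],
    [-0.06, -0.015, -0.1, 0, 30, 0, -0.1],
    [-0.08, -0.015, -0.13, 0, 40, 0, -0.1],
    [-0.095, -0.015, -0.148, 0, 50, 0, -0.1]
  ]
}}

```text
time: 4.62
tool_pos: [0.4415, 0.114, 0.2189]
tool_rot: [-1.571, 0.0, -0.615]
contact_force: [0.2, -0.4, 0.6]
opening: 0.0461
```

>>> {"name": "apply_moves", "arguments": {
  "plan": [
    [0, 0, 0, 0, 8, 0, -0.1],
    [0, 0, 0, 0, 8, 0, -0.1],
    [0, 0, 0, 0, 8, 0, -0.1],
    [0, 0, 0, 0, 8, 0, -0.1],
    [0, 0, 0, 0, 8, 0, -0.1]
  ]
}}

```text
time: 5.25
tool_pos: [0.4421, 0.1155, 0.2191]
tool_rot: [-1.571, 0.0, -0.747]
contact_force: [1.3, -0.2, -0.0]
opening: 0.0505
```

```bash
python3 - <<'E'
from h import *
im,T=view('wrist','w2',(0,0,512,384),1.5)
s=robot.observe(); print(s['time'],s['tool_pos'],s['tool_rot'],s['opening'])
E
```

```text
5.3 [0.44213255 0.11548796 0.21911927] [-1.57079663e+00  1.29585323e-04 -7.46861814e-01] 0.05022454629669213
```

View pics/w2.png

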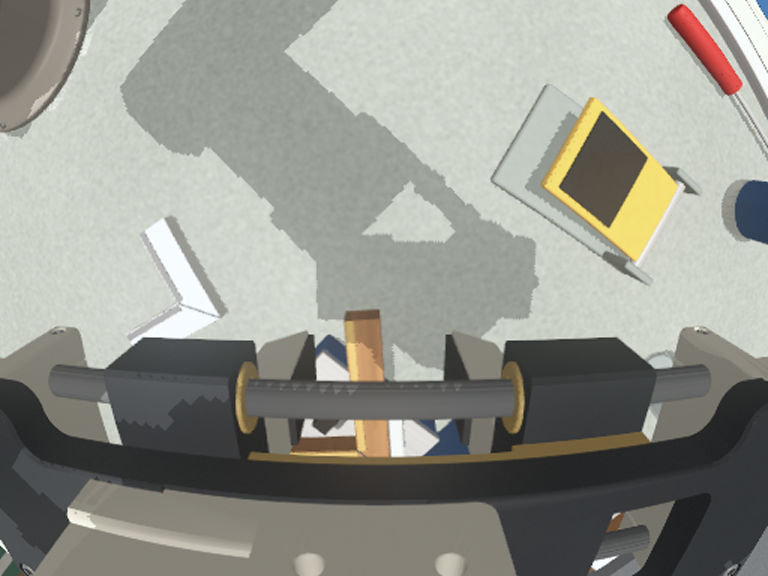

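The wrist view shows the left leg between the jaws. Its end-face top edge runs from (346,321) to (381,321), and its long edges run to (358,455) and (389,455), at 1.5x. The jaws are roughly centred on it.

```bash
python3 - <<'E'
from h import *
T=np.load('pics/w2.npy'); im=cv2.imread('pics/w2_raw.png')
# subpixel edges of the leg's top face per row by brown mask
hsv=cv2.cvtColor(im,cv2.COLOR_BGR2HSV); m=cv2.inRange(hsv,(5,90,60),(25,255,255))
L=[];R=[]
for r in list(range(217,252,3))+[284,287,289]:
    x=[c for c in range(225,265) if m[r,c]]
    if r in(217,232,250,287): print(r,x[0],x[-1])
    L.append((x[0]-.5,r)); R.append((x[-1]+.5,r))
L=onplane('wrist',L,.067,T);R=onplane('wrist',R,.067,T)
for a in(L,R):
    k=np.polyfit(a[:12,0],a[:12,1],1); print('angle deg',np.degrees(np.arctan(k[0]))); print('resid',(np.polyval(k,a[:,0])-a[:,1]).round(4))
print('width',np.linalg.norm(L-R,axis=1).round(4))
c=(L+R)/2; print(c[0],c[11],c[-1])
e=onplane('wrist',np.array([(346,321),(381,321),(358,455),(389,455)])/1.5,.067,T); print(e)
for i,j in((0,2),(1,3)):
  d=e[j]-e[i]; print(np.degrees(np.arctan2(d[1],d[0])))
E
```

```text
217 230 253
232 231 254
250 233 255
287 237 258
angle deg -39.853157648038234
resid [-0.0001  0.0003 -0.0008 -0.0004 -0.0001  0.0003  0.0006  0.001  -0.
  0.0003 -0.0007 -0.0004 -0.0017 -0.0013 -0.001 ]
angle deg -39.29661940086272
resid [-0.0004 -0.0002  0.0001  0.0004  0.0006 -0.0005 -0.0002  0.0001  0.0003
  0.0006 -0.0005 -0.0003  0.0001 -0.0012 -0.001 ]
width [0.0258 0.0259 0.0249 0.025  0.0251 0.0263 0.0264 0.0265 0.0255 0.0256
 0.0258 0.0259 0.025  0.0263 0.0264]
[0.46389044 0.07806484 0.067     ] [0.49468164 0.05265647 0.067     ] [0.53633388 0.0189107  0.067     ]
[[ 0.45351767  0.07189352  0.067     ]
 [ 0.47047948  0.09029553  0.067     ]
 [ 0.54502282 -0.00428158  0.067     ]
 [ 0.56231744  0.01456185  0.067     ]]
-39.77629240523877
-39.51051460935142
```

```bash
python3 - <<'E'
from h import *
delta([.4914,.057,.0595],np.radians(-39.3))
E
```

```text
shift [ 0.0759  0.1596 -0.0095] rotvec deg [-0.   -3.49 -0.01]
```

>>> {"name": "apply_moves", "arguments": {
  "plan": [
    [0.04, 0.04, -0.005, 0, -2, 0, -0.1],
    [0.076, 0.09, -0.0095, 0, -3.5, 0, -0.1],
    [0.076, 0.11, -0.0095, 0, -3.5, 0, -0.1],
    [0.076, 0.11, -0.0095, 0, -3.5, 0, -0.1],
    [0.076, 0.11, -0.0095, 0, -3.5, 0, -0.1]
  ]
}}

```text
time: 5.92
tool_pos: [0.4919, 0.0569, 0.1102]
tool_rot: [-1.57, -0.001, -0.686]
contact_force: [-0.3, -1.0, -0.3]
opening: 0.0508
```

```bash
python3 - <<'E'
from h import *
im,T=view('wrist','w3',(130,190,250,140),3)
s=robot.observe(); print(s['time'],s['tool_pos'],s['tool_rot'],s['opening'],s['contact_force'])
delta([.4914,.057,.0595],np.radians(-39.3))
# where should the leg's end-face edge and centreline appear, versus mask
m=cv2.inRange(cv2.cvtColor(im,cv2.COLOR_BGR2HSV),(5,90,60),(25,255,255))
L=[];R=[]
for r in range(150,300,4):
    x=[c for c in range(215,290) if m[r,c]]
    if len(x)>15: L.append((x[0]-.5,r));R.append((x[-1]+.5,r))
if L:
    L=onplane('wrist',L,.067,T);R=onplane('wrist',R,.067,T);c=(L+R)/2
    tl=(c-T[:3,3])@T[:3,:3]
    print(np.c_[tl[:,[0,2]],np.linalg.norm(L-R,axis=1)].round(4))
E
```

```text
5.975 [0.49204166 0.0569921  0.11046682] [-1.56931334 -0.00179883 -0.68601985] 0.050720595752101034 [0.48066098 0.8360619  0.15607802]
shift [-0.0006  0.051  -0.0005] rotvec deg [-0.08 -0.01  0.1 ]
[[-0.0015 -0.1914  0.0246]
 [-0.0012 -0.1921  0.0253]
 [-0.0012 -0.1928  0.0254]
 [-0.0012 -0.1936  0.0255]
 [-0.0015 -0.1943  0.0249]
 [-0.0015 -0.195   0.025 ]
 [-0.0015 -0.1958  0.0251]
 [-0.0012 -0.1965  0.0258]
 [-0.0016 -0.1973  0.0252]
 [-0.0016 -0.198   0.0253]
 [-0.0016 -0.1988  0.0254]
 [-0.0016 -0.1996  0.0256]
 [-0.0016 -0.2003  0.0257]
 [-0.0016 -0.2011  0.0258]
 [-0.0013 -0.2019  0.0252]
 [-0.0013 -0.2027  0.0253]
 [-0.0013 -0.2035  0.0255]
 [-0.0013 -0.2043  0.0256]
 [-0.0013 -0.2051  0.0257]
 [-0.0009 -0.206   0.0251]
 [-0.0009 -0.2068  0.0253]
 [-0.0009 -0.2077  0.0254]
 [-0.001  -0.2085  0.0256]
 [-0.001  -0.2094  0.0257]
 [-0.001  -0.2169  0.0256]
 [-0.001  -0.218   0.0258]
 [-0.0088 -0.219   0.0415]
 [-0.0092 -0.2201  0.0411]
 [-0.0093 -0.2212  0.0414]]
```

The leg is centred to within 2 mm and parallel to within about 1°. Next I'll descend and grip.

>>> {"name": "apply_moves", "arguments": {
  "plan": [
    [0, 0.015, -0.001, 0, 0, 0, -0.1],
    [0, 0.03, -0.0015, 0, 0, 0, -0.1],
    [0, 0.044, -0.0015, 0, 0, 0, -0.1],
    [0, 0.051, -0.0015, 0, 0, 0, -0.1],
    [0, 0.051, -0.0015, 0, 0, 0, -0.1]
  ]
}}

```text
time: 6.6
tool_pos: [0.4904, 0.0556, 0.0581]
tool_rot: [-1.571, 0.0, -0.687]
contact_force: [0.5, 0.3, -0.0]
opening: 0.0503
```

>>> {"name": "apply_moves", "arguments": {
  "plan": [
    [0, 0, 0, 0, 0, 0, 0.2],
    [0, 0, 0, 0, 0, 0, 0.4],
    [0, 0, 0, 0, 0, 0, 0.5],
    [0, 0, 0, 0, 0, 0, 0.6],
    [0, 0, 0, 0, 0, 0, 1]
  ],
  "squeeze": 15
}}

```text
time: 7.22
tool_pos: [0.4906, 0.0555, 0.0584]
tool_rot: [-1.57, -0.0, -0.687]
contact_force: [0.4, -0.3, 3.3]
opening: 0.026
```

>>> {"name": "apply_moves", "arguments": {
  "plan": [
    [0, 0, 0, 0, 0, 0, 1],
    [0, 0, 0, 0, 0, 0, 1],
    [0, 0, 0, 0, 0, 0, 1],
    [0, -0.003, 0, 0, 0, 0, 1],
    [0, -0.008, 0, 0, 0, 0, 1]
  ],
  "squeeze": 40
}}

```text
time: 7.85
tool_pos: [0.4899, 0.0555, 0.0659]
tool_rot: [-1.572, 0.001, -0.687]
contact_force: [-0.4, 0.8, -1.5]
opening: 0.0259
```

>>> {"name": "apply_moves", "arguments": {
  "plan": [
    [0, -0.015, 0, 0, 0, 0, 1],
    [0, -0.035, 0, 0, 0, 0, 1],
    [0, -0.065, 0, 0, 0, 0, 1],
    [0, -0.1, 0, 0, 0, 0, 1],
    [0, -0.142, 0, 0, 0, 0, 1]
  ]
}}

```text
time: 8.48
tool_pos: [0.4899, 0.0555, 0.2099]
tool_rot: [-1.571, 0.001, -0.687]
contact_force: [0.7, 0.0, -1.6]
opening: 0.0259
```

```bash
python3 - <<'E'
from h import *
im,T=view('wrist','w4',(0,0,512,384),1.5)
s=robot.observe(); print(s['time'],s['tool_pos'],s['tool_rot'],s['opening'],s['contact_force'],s['torque'])
im=cams.read_camera('scene');cv2.imwrite('pics/s4.png',im)
w=cv2.imread('pics/w4.png'); cv2.imwrite('pics/v4.png',np.vstack([cv2.resize(w,(400,300)),cv2.resize(im[60:360,100:500],(400,300))]))
im=cams.read_camera('top');cv2.imwrite('pics/t4.png',im)
E
```

```text
8.525 [0.49265273 0.05549548 0.21575671] [-1.56502968 -0.00752589 -0.686613  ] 0.025682543134150998 [2.24449483 0.28632508 3.77547273] [ 0.04387738 -0.18310599  0.0179393 ]
```

View pics/v4.png

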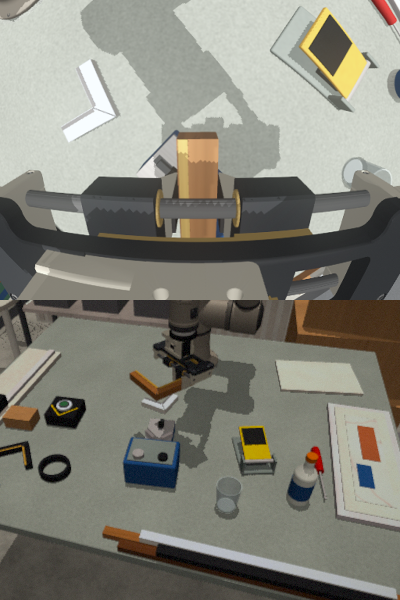

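The corner is lifted, looks level, and is held mid-leg, and nothing else moved. Next I'll swing towards the camera with it on the clear left side of the wrist view.

>>> {"name": "apply_moves", "arguments": {
  "plan": [
    [0.025, -0.02, -0.016, 0, 0, 0, 1],
    [0.065, -0.03, -0.043, 0, 0, 0, 1],
    [0.11, -0.03, -0.073, 0, 0, 0, 1],
    [0.155, -0.03, -0.102, 0, 0, 0, 1],
    [0.2, -0.03, -0.132, 0, 0, 0, 1]
  ]
}}

```text
time: 9.25
tool_pos: [0.5611, -0.1748, 0.2371]
tool_rot: [-1.571, 0.002, -0.687]
contact_force: [0.6, -0.0, -1.1]
opening: 0.0259
```

>>> {"name": "apply_moves", "arguments": {
  "plan": [
    [0.045, 0, -0.03, 0, 0, 0, 1],
    [0.075, 0, -0.049, 0, 0, 0, 1],
    [0.089, 0, -0.058, 0, 0, 0, 1],
    [0.089, 0, -0.058, 0, 0, 0, 1],
    [0.089, 0, -0.058, 0, 0, 0, 1]
  ]
}}

```text
time: 9.88
tool_pos: [0.593, -0.2737, 0.2375]
tool_rot: [-1.571, 0.002, -0.686]
contact_force: [0.0, 0.4, -1.1]
opening: 0.0254
```

```bash
python3 - <<'E'
from h import *
im,T=view('wrist','w5',(0,0,512,384),1.5)
s=robot.observe(); print(s['time'],s['tool_pos'],s['tool_rot'],s['opening'],s['contact_force'],s['torque'])
cv2.imwrite('pics/t5.png',cams.read_camera('top'));cv2.imwrite('pics/s5.png',cams.read_camera('scene'))
E
```

```text
9.925 [ 0.59314986 -0.27353462  0.23788203] [-1.57061306e+00  1.23477099e-03 -6.85960034e-01] 0.026104447719542633 [ 0.34662652 -1.07126382 -1.30069555] [ 0.07329197 -0.0143066  -0.02288437]
```

View pics/w5.png

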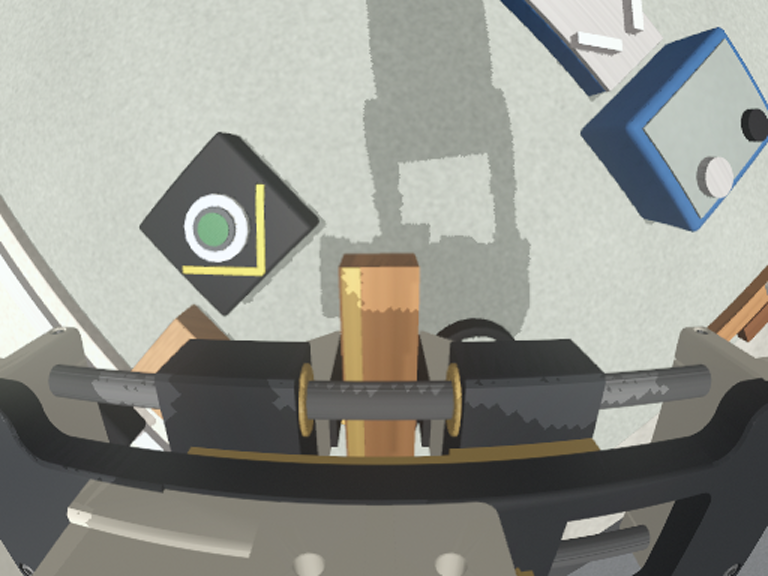

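The wrist view shows the lens at about (213,230), the ring around it, and the chevron elbow at (263,271) with arms going up and left, at 1.5x. The held leg's end is at (341–419, 266).

```bash
python3 - <<'E'
from h import *
T=np.load('pics/w5.npy'); im=cv2.imread('pics/w5_raw.png')
sub=im.copy(); 
for s,c,m in blobs(im,(40,50,50),(85,255,255),100): 
    if s[0]<250: print('green',s,c,onplane('wrist',c,.06,T)[0])
for s,c,m in blobs(im,(0,0,190),(179,30,255),200):
    if 100<s[0]<180 and 100<s[1]<180: print('ring',s,onplane('wrist',c,.056,T)[0])
for s,c,m in blobs(im,(22,100,100),(35,255,255),80):
    if s[0]<200 and s[1]<200:
        ys,xs=np.nonzero(m); P=onplane('wrist',np.c_[xs,ys],.048,T)[:,:2]
        # two bars: right column vs bottom row
        el=(s[0]+s[2],s[1]+s[3])
        v=P[(ys<el[1]-8)]; h=P[(xs<el[0]-8)]
        a=[]
        for q,ref in((v,None),(h,None)):
            w=np.linalg.svd(q-q.mean(0))[2][0]; t=P[(xs>el[0]-8)&(ys>el[1]-8)].mean(0)-q.mean(0)
            w*=np.sign(w@t); a.append(w)
        ang=[np.degrees(np.arctan2(w[1],w[0])) for w in a]; print('bars',s,ang,'chev yaw',np.mean(ang))
# robust ring fit by contour ellipse on grid for green
# held leg: row edges at its face height
z=robot.observe()['tool_pos'][2]+.0086
hsv=cv2.cvtColor(im,cv2.COLOR_BGR2HSV); m=cv2.inRange(hsv,(5,80,50),(25,255,255))
L=[];R=[]
for r in range(180,218,3):
    x=[c for c in range(215,290) if m[r,c]]; L.append((x[0]-.5,r));R.append((x[-1]+.5,r))
T0=toolT(); f=lambda q:((onplane('wrist',q,z,T)-T0[:3,3])@T0[:3,:3])
L=f(L);R=f(R);print('leg L/R tool x,z first/last',L[[0,-1]][:,[0,2]],R[[0,-1]][:,[0,2]],'width',(R-L)[[0,6,-1],2])
print('end',f(np.array([(341,266.5),(419,266.5)])/1.5))
print(np.degrees([np.polyfit(q[:,0],q[:,2],1)[0] for q in(L,R)]))
E
```

```text
green [132 142  20  22 356] [141.5758427  152.58707865] [ 0.49069367 -0.35633223  0.06      ]
ring [123 129  42  46 813] [ 0.49133456 -0.35430941  0.056     ]
bars [122 123  55  61 591] [np.float64(-41.46444419241632), np.float64(48.957209829324356)] chev yaw 3.746382818454016
leg L/R tool x,z first/last [[-0.0391107  -0.01383666]
 [-0.02081819 -0.01333677]] [[-0.03909288  0.01191943]
 [-0.02080048  0.01188084]] width [0.0257561  0.02521644 0.02521762]
end [[-0.04025091 -0.00859378 -0.01293302]
 [-0.04023574 -0.00858903  0.01181534]]
[ 1.1131983  -0.09770558]
```

```bash
python3 - <<'E'
from h import *
T=np.load('pics/w5.npy')
A=onplane('wrist',np.array([(140,227),(221,132),(319,221),(226,316)])/1.5,.048,T)
print('center',A.mean(0),'sides',np.linalg.norm(A-np.roll(A,1,0),axis=1))
for i,j in((0,3),(1,2),(0,1),(3,2)):
    d=A[j]-A[i]; print(np.degrees(np.arctan2(d[1],d[0])))
im=cv2.imread('pics/top0.png')
def pca(P):
    P=P[:,:2]; w=np.linalg.svd(P-P.mean(0))[2][0]; return np.degrees(np.arctan2(w[1],w[0]))
for s,c,m in blobs(im,(20,120,100),(35,255,255),40):
    if 340<s[0]<360:
        ys,xs=np.nonzero(m); P=onplane('top',np.c_[xs,ys],.048); ax=xs[ys==ys.min()].mean(); print(ax)
        print('chev top',pca(P[(xs<ax-3)]),pca(P[(xs>ax+3)]))
m=cv2.inRange(cv2.cvtColor(im,cv2.COLOR_BGR2HSV),(8,120,60),(35,255,255)); m[:,:220]=0;m[:,290:]=0;m[:175]=0;m[225:]=0
ys,xs=np.nonzero(m);P=onplane('top',np.c_[xs,ys],.067);print('corner top',pca(P[xs<246]),pca(P[xs>259]))
q=cv2.inRange(im,(0,0,0),(60,60,60)); q[:,:335]=0;q[:,390:]=0;q[:185]=0;q[232:]=0
print(cv2.minAreaRect(np.argwhere(q)[:,::-1].astype(np.float32)))
E
```

```text
center [ 0.49232532 -0.3524595   0.048     ] sides [0.10649282 0.10666941 0.10506462 0.11263708]
4.04387934645051
7.305629525575264
93.24752762646587
94.10281059889144
363.0
chev top 140.31285862832868 -131.51726051546584
corner top 143.26031404043536 -131.02379370667447
((367.13323974609375, 206.5319061279297), (39.63304901123047, 47.29976272583008), 85.03025817871094)
```

```bash
python3 - <<'E'
from h import *
delta([.4236,-.2978,.1734],np.radians(-41))
E
```

```text
shift [-0.1161  0.065  -0.1262] rotvec deg [-0.01  1.71 -0.01]
```

>>> {"name": "apply_moves", "arguments": {
  "plan": [
    [-0.025, 0.005, -0.027, 0, 0.5, 0, 1],
    [-0.055, 0.015, -0.06, 0, 1, 0, 1],
    [-0.085, 0.03, -0.092, 0, 1.7, 0, 1],
    [-0.105, 0.05, -0.115, 0, 1.7, 0, 1],
    [-0.116, 0.0645, -0.126, 0, 1.7, 0, 1]
  ]
}}

```text
time: 10.65
tool_pos: [0.4223, -0.298, 0.1736]
tool_rot: [-1.571, 0.0, -0.717]
contact_force: [0.1, -0.3, -1.8]
opening: 0.0255
```

>>> {"name": "apply_moves", "arguments": {
  "plan": [
    [0, 0, 0, 0, 0, 0, 1],
    [0, 0, 0, 0, 0, 0, 1],
    [0, 0, 0, 0, 0, 0, 1],
    [0, 0, 0, 0, 0, 0, 1],
    [0, 0, 0, 0, 0, 0, 1]
  ]
}}

```text
time: 11.28
tool_pos: [0.4242, -0.2985, 0.1738]
tool_rot: [-1.571, -0.0, -0.716]
contact_force: [0.4, -0.3, -0.8]
opening: 0.0256
```

```bash
python3 - <<'E'
from h import *
s=robot.observe(); print(s['time'],s['tool_pos'],s['tool_rot'],s['opening'],s['contact_force'],s['torque'])
t=cams.read_camera('top');c=cams.read_camera('scene');cv2.imwrite('pics/t6.png',t);cv2.imwrite('pics/s6.png',c)
k=dict(fx=5,fy=5,interpolation=cv2.INTER_CUBIC)
print(proj('top',[.49,-.3555,.182]),proj('scene',[.49,-.3555,.182]))
cv2.imwrite('pics/v6.png',np.vstack([cv2.resize(t[165:225,325:405],None,**k),cv2.resize(c[115:175,125:205],None,**k)]))
E
```

```text
11.275 [ 0.42415524 -0.29850017  0.17380526] [-1.57071179e+00 -2.75051294e-04 -7.16055856e-01] 0.025605349151160375 [ 0.36126574 -0.27297547 -0.79391125] [ 0.06053052  0.04331518 -0.02602446]
[[375.34988789 204.76140284]] [[156.86816474 133.26078075]]
```

View pics/v6.png

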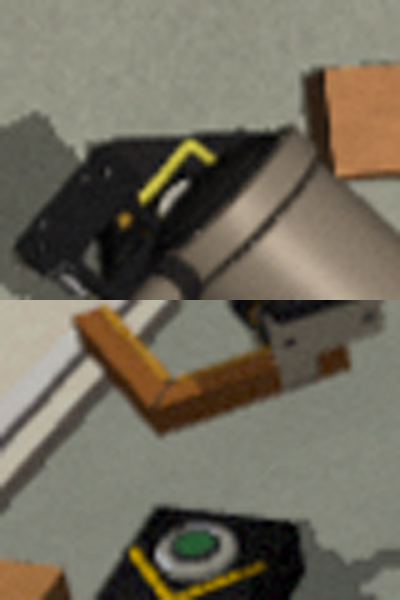

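The top view of the corner is hidden by the arm. The scene crop shows the held L above the camera, with its outer point over the chevron side. The outer point's lower edge is at about crop (160,435), the right leg's end is at (75,318), and the lens is at (193,543).

```bash
python3 - <<'E'
from h import *
T=toolT(); yaw=robot.observe()['tool_rot'][2]; psi=yaw+np.pi/4
O=T[:3,3]+T[:3,:3]@[.088,.0134,0]; print('origin',O,'psi',np.degrees(psi))
R=Rn.from_euler('z',psi).as_matrix()
r=np.sqrt(.5)
mod={'outer top':[.0184,0,.022],'outer bot':[.0184,0,0],'inner top':[-.0184,0,.022],'right end outer top':[.0184-.14*r,-.14*r,.022],'right end outer bot':[.0184-.14*r,-.14*r,0],'left end outer top':[.0184-.14*r,.14*r,.022],'left end outer bot':[.0184-.14*r,.14*r,0]}
for k,v in mod.items():
    p=proj('scene',O+R@v)[0]; print(k,'scene crop',((p-[125,115])*5+[0,300]).round(0))
p=proj('scene',[.4907,-.3563,.06])[0];print('lens',((p-[125,115])*5+[0,300]).round(0))
im=cv2.imread('pics/s6.png')
for s,c,m in blobs(im,(40,70,40),(85,255,255),10):
    if 150<s[0]<180 and 150<s[1]<175: print('lens px crop',(c-[125,115])*5+[0,300], onplane('scene',c,.06)[0])
E
```

```text
origin [ 0.4903671  -0.35629127  0.16029901] psi 3.957190762620314
outer top scene crop [147. 407.]
outer bot scene crop [153. 435.]
inner top scene crop [169. 376.]
right end outer top scene crop [ 69. 313.]
right end outer bot scene crop [ 76. 341.]
left end outer top scene crop [343. 340.]
left end outer bot scene crop [347. 368.]
lens [191. 541.]
lens px crop [192.83333333 541.16666667] [ 0.4903471  -0.35494808  0.06      ]
```

```bash
python3 - <<'E'
from h import *
c=sum(cams.read_camera('scene').astype(float) for _ in range(3))/3; im=c.astype(np.uint8)
k=10; g=cv2.resize(im[125:185,130:210],None,fx=k,fy=k,interpolation=cv2.INTER_CUBIC)
T=toolT(); psi=robot.observe()['tool_rot'][2]+np.pi/4; O=T[:3,3]+T[:3,:3]@[.088,.0134,0]; R=Rn.from_euler('z',psi).as_matrix(); r=np.sqrt(.5)
o=[(.0184,0),(.0184-.14*r,-.14*r),(.0184-.166*r,-.114*r),(-.0184,0),(.0184-.166*r,.114*r),(.0184-.14*r,.14*r)]
for z,col in((.022,(255,255,0)),(0,(255,0,255))):
    p=proj('scene',np.array([O+R@[x,y,z] for x,y in o]))+[.4,0]
    cv2.polylines(g,[np.int32((p-[130,125]+.5)*k)],True,col,1)
cv2.imwrite('pics/v7.png',g)
E
```

```text
(no output)
```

View pics/v7.png

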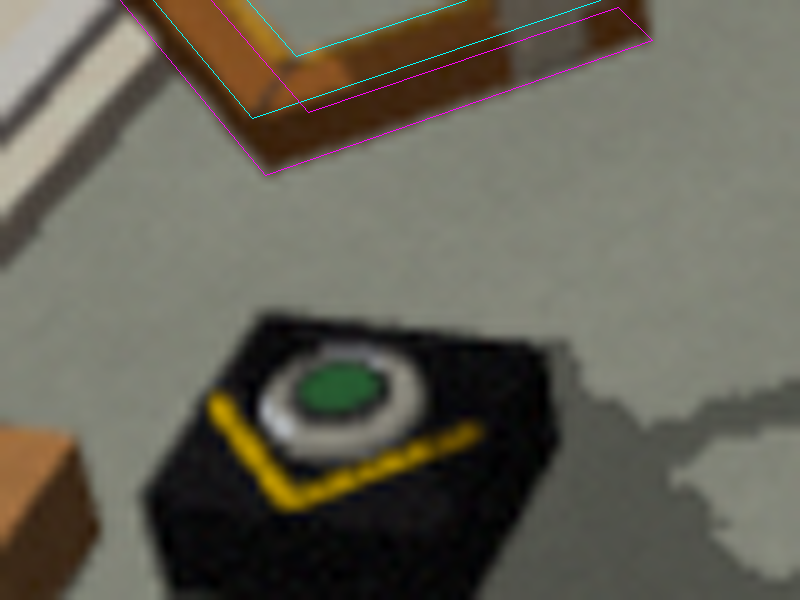

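The overlay matches the held corner to within 1–2 mm, level and at the right height, and the estimated origin is within about 1 mm of the lens axis. I'll check it is steady and hand in.

>>> {"name": "apply_moves", "arguments": {
  "plan": [
    [0, 0, 0, 0, 0, 0, 1],
    [0, 0, 0, 0, 0, 0, 1],
    [0, 0, 0, 0, 0, 0, 1],
    [0, 0, 0, 0, 0, 0, 1],
    [0, 0, 0, 0, 0, 0, 1]
  ]
}}

```text
time: 12.15
tool_pos: [0.4239, -0.2986, 0.1737]
tool_rot: [-1.571, -0.0, -0.716]
contact_force: [0.6, -0.4, -1.5]
opening: 0.0256
```

```bash
python3 - <<'E'
from h import *
s=robot.observe(); print(s['time'],s['tool_pos'],s['tool_rot'],s['opening'],np.abs(s['qvel']).max(),s['contact_force'])
print(robot.hand_in())
E
```

```text
12.15 [ 0.42386764 -0.29855154  0.1736783 ] [-1.57069326e+00 -1.15149914e-05 -7.16456583e-01] 0.02562839889711492 0.0018482109844146664 [ 0.5609232  -0.35248476 -1.523494  ]
the job is handed in; nothing more can be done
None
```

I pressed the pedal to its stop, let it come up, then lifted the corner by its left leg. I handed in at 12.15 s, still holding it steady over the camera lens.

- **Pedal:** it was held at its stop for about 1 s at 23–24 N, with z stalled at 56 mm. The scene pictures show it down during the press and up again afterwards.
- **Position:** the corner's underside is about 100 mm above the lens and its mitre origin within about 1–2 mm of the lens axis. The scene overlay matched it to about 2 mm.
- **Level:** no tilt showed in the overlay.
- **Heading:** the outer point is at 4.0°, against chevron readings of 3.7° (wrist) and 4.4° (top). A rough fit to the camera box edges scattered from 3° to 7°.
- **Disagreement:** the lens position estimates differed by 2–5 mm between views. I used the wrist and scene values, which agreed to about 1.5 mm.
- **Not checked:** the arm hid the corner in the final top view, so the scene camera is the only independent final check. I did not compare the bystanders before and after. Nothing looked moved in the pictures I viewed.

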